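# Bolt the test-jig cover shut past its spring catch

### The job

The clear cover of the circuit-board test jig is shut but not bolted. Hold the red spring catch pressed fully down with one fingertip and, keeping it down the whole way, push the bolt by its yellow upright tab with the other fingertip until the bolt is fully home in the keeper on the cover; then let go, so that the catch springs up again and locks the bolt. This is fingertip work, nothing is grasped or lifted: the cover stays shut, and the battery, loose knob, two tape rolls and marker that lie about are left where they are.

Things in the scene. Friction and masses are not known exactly. Their poses are not given: they have to be found in the camera images.
- jig: fixed test jig. Origin on the bench under it; z up; x from the front ledge (robot side, carries bolt and catch) to the cover's hinge; y along the bolt, the way it locks. Turned up to 0.45 rad from the world axes. Dark grey base plate x -0.137 to 0.112, y -0.142 to 0.142, top at z 0.012; grey box under the clear cover from x -0.03 back, at most 63 mm high.
- catch_top (a point): centre of the top of the red spring catch, a bar 20 mm wide (jig x) and 90 mm long (jig y) at jig x -0.113, y -0.025, that moves straight down: top 62 mm above the bench at rest, 52 mm fully pressed. Its grey housing is 44 mm high. A fingertip may press anywhere on it and slide along it. The point moves with the catch.
- bolt_tab (a point): centre of the top edge of the bolt's yellow upright tab: 22 mm wide (jig x), 8 mm thick (jig y), 43 to 80 mm above the bench. Moves with the bolt; withdrawn at jig x -0.055, y -0.030; 58 mm in x from the catch's centre line. Push its -y face toward +y. The bolt under it is 43 mm high, its guides (jig y -0.066, +0.035) 47 mm: a tip level with the pressed catch clears them.
- catch (a joint): m the catch is pressed down: 0 up, 0.010 fully down; spring 3 N at the top, 6 N at the bottom. Its tooth stands 5 mm deep in a notch under the bolt; the bolt is free only while this is above 0.005. Let go, it springs up to 0 only if the bolt is within about 1.5 mm of withdrawn or home; in between it stays at about 0.005, caught under the bolt.
- bolt (a joint): m the bolt has slid toward +y of the jig: 0 withdrawn (the start), 0.040 fully home against its stop, with its tip through the keeper. Friction about 2 N.
- cover (a joint): rad the hinged cover is open; 0 shut. It is shut at the start and must stay so.
- battery_9v: a block battery, 18 x 27 x 49 mm, standing on the jig's front ledge near its right end (jig frame about x -0.105, y -0.115); not to be disturbed. Origin at the centre of its underside.
- knob_black: a loose black control knob, 26 mm across, 16 mm high, on the jig's front ledge near its left end (jig frame about x -0.105, y +0.085); not to be disturbed. Origin at the centre of its underside.
- tape_black: a roll of black tape, 62 mm across, 18 mm high, on the bench; not to be disturbed. Origin at the centre of its underside.
- tape_red: a roll of red tape, 70 mm across, 18 mm high, on the bench; not to be disturbed. Origin at the centre of its underside.
- marker_grey: a grey marker pen, 130 mm long, 13 mm thick, on the bench; not to be disturbed. Origin at the centre of its underside.

How it is judged (in metres and radians):
On the way, in this order (a step that is already met when the one before it is completed fails the run):
1. the catch is pressed down while the bolt is still withdrawn (value of joint catch above 0.006 m and value of joint bolt below 0.01 m), for 0.05 s.
2. the bolt is home with the catch still held down (value of joint catch above 0.006 m and value of joint bolt above 0.037 m), for 0.1 s.
At the end, for the whole second after the job is handed in: the bolt is home (at least 37 of its 40 mm), the catch has sprung up into the bolt's notch (within 2 mm of its upper stop) and the cover is shut (within 0.03 rad) (value of joint bolt above 0.037 m and value of joint catch below 0.002 m and value of joint cover below 0.03 rad); the robot touches nothing.
It fails at once if the catch is let up (less than 6 of its 10 mm down) while the bolt is between its two ends (5 to 35 mm) (value of joint catch below 0.006 m and value of joint bolt between 0.005 and 0.035 m).
It fails at once if the cover is lifted (more than 0.08 rad) (value of joint cover above 0.08 rad).
It fails at once if a bystander is moved (more than 15 mm), tipped or carried (distance of any of battery_9v, knob_black, tape_black, tape_red, marker_grey from where it was at the start of the episode above 0.015 m or angle between battery_9v's own z axis and vertical above 0.5 rad).
It also fails if it takes over 48 s, if anything falls off the work surface, if the arm or the gripper's body presses on something with over 40 N, if the wrist force passes 120 N, or if a joint passes its speed limit or range.

### The arm

A 6-joint arm with a two-finger parallel gripper is mounted at the origin on a cart in front of the work surface, level with it; the furniture and walls round the work are solid. World frame = base frame: x ahead of the robot, y to its left, z up, the work surface at z = 0. Lengths are in m, angles in degrees, forces in N, time in s.
With the tool pointing down it reaches from about 0.375 to 0.9 m from the base axis. Payload 3.1 kg.
Tool frame: the origin (TCP) lies midway between the tips of the shut fingers; the grasp point (between the pads) lies 19 mm behind it; x points along the fingers, z is the direction in which the jaws open and shut, and the axes are right-handed (so a half turn about x gives the same grasp; the last joint's range is limited). The gripper opens to 87 mm and grips with 3 to 60 N. Pads are 19 mm wide; open, the fingers measure 117 mm over their backs; the gripper's body (75 mm by 190 mm) begins 51 mm behind the grasp point.
Start: joints at [66.492, 30.224, 82.088, -0, 67.689, -10.227], TCP at [0.144, 0.608, 0.223] pointing down, gripper open.
Joint ranges: [-176.69, 176.69], [-43.24, 126.21], [12.49, 139.97], [-82, 262], [0, 151.66], [-163.58, 163.58]. Speed limits (degrees/s): [159.86, 159.86, 180, 180, 180, 180].

### API

Orientations are given as a 3x3 rotation matrix whose columns are the frame's x, y, z axes.
In Python, from rig import * gives the robot as it stands.
- The arm moves only by the tool play_rows, never from a script. Its argument "rows" is a list that holds one entry, the list of rows, each a list of 7 numbers: the shift along the tool's x, y, z in m, then the turn, a rotation vector about the tool's x, y, z in degrees, then the finger opening in m, from 0 to 0.087. A call has 1 to 12 rows; each row is the pose to reach, as a shift and turn from the pose commanded when the call began, along the tool's axes at that moment; what a row does not reach only later rows make up. A row lasts 1/10 s, in which the tool goes at most 50 mm and 8.59 degrees, less where a joint would pass 70% of its speed; a pose out of reach is approached as far as the arm can. A call with a gripper value outside its range is refused whole. The fingers move at their own pace and stop on an object; the grip force is fixed at half the most. Time passes only in rows, so rows that repeat a pose let the fingers close. It gives the time, the measured TCP pose, the force and the opening at its end, in the units of the state.
- read_state(): the state, without advancing time (a new reading comes with each control period).
- capture(name): name is "scene" or "side" or "wrist"; returns a dict with "pixels" (480x640x3 uint8, red, green, blue), "intrinsics" (3x3 intrinsics, pixels), "rvec" (rotation vector, rad) and "tvec" (3), from world to camera coordinates, as OpenCV has them. Camera axes: x right, y down, z forward; pixel columns grow to the right and rows downward; lengths in m; the calibration is good to about 2 mm. A picture is of the moment at which its call begins. There is no depth.
- hand_in(): hands the job in, once; it reports no verdict.
Trained networks look in the newest picture that a camera, given by its name, has taken for a name from the list of things; names that differ only in an ending like _2 or _b are one class to them, and where a whole thing is asked for, a point or a joint stands for the part that bears it (a point fixed in the world has none). Each returns a list of dicts, best first, with "p" (0 to 1); they miss things now and then, are a little off and sometimes report something else, mostly with a low value. They report only what shows in the picture. A call takes as long as a camera call.
- trace(camera, target): "mask" (480x640 bool, what is visible of it) and "at" ([column, row] in pixels, amid what is visible of it).
The state is a dict: "time_s": time; "joint_positions": joint angles; "qvel": joint speeds; "tau": joint torques, N m; "position": TCP position; "tcp_rot": TCP orientation; "force": force on the tool from outside, world axes, zero at the start; "moment": the same for the moment, N m; "opening": opening from 0.0 (shut) to 1.0 (fully open).
Only numpy, scipy, OpenCV 4.12 (cv2) and the standard library are available. Lean on these libraries where they do the work, as an engineer would, in place of code of your own. Each camera call takes 0.05 s, during which the arm holds its last target.

## Working session

There is one attempt and no reset: what is moved stays moved. The work goes in short steps, Python scripts to look and compute and a tool call to move; the robot and the scene stay as the last step left them, time stands still between calls to the robot, and variables do not carry over. Pictures are saved under pics/ and viewed, and the job is handed in when it is done.

Besides the shell and the picture viewer there is one more tool, called after "Call:" in YAML: its name, and indented under it one key for each argument. play_rows: Moves the arm, as the interface text tells. Its arguments: {"type":"object","properties":{"rows":{"type":"array"}},"required":["rows"]}

```bash
mkdir -p pics; ls; python3 - <<'E'
from rig import *
import cv2,numpy as np
s=read_state();print(s)
for n in ["scene","side","wrist"]:
    c=capture(n);cv2.imwrite(f"pics/{n}0.png",c["pixels"][:,:,::-1])
    print(n,c["intrinsics"],c["rvec"],c["tvec"])
    for t in ["jig","catch_top","bolt_tab","battery_9v","knob_black","tape_black","tape_red","marker_grey","cover"]:
        try: print(t,[(round(d["p"],2),np.round(d["at"],1).tolist(),int(d["mask"].sum())) for d in trace(n,t)][:2])
        except Exception as e: print(t,e)
E
```

```text
pics
{'time_s': 0.0, 'joint_positions': array([ 6.64913667e+01,  3.02787462e+01,  8.21558068e+01, -6.21164707e-04,
        6.76872889e+01, -1.02278446e+01]), 'qvel': array([ 0.01193784,  0.02926204, -0.07902957,  0.07486415,  0.07270663,
        0.11965298]), 'tau': array([ 2.27714099e-04, -4.40041602e+01, -1.76590115e+01,  6.33006776e-02,
        5.82655671e-02, -1.61943826e-04]), 'position': array([0.14326628, 0.60762061, 0.22157719]), 'tcp_rot': array([[-8.39052816e-04, -9.73256748e-01,  2.29718522e-01],
       [-1.95403851e-03,  2.29719760e-01,  9.73254855e-01],
       [-9.99997739e-01,  3.67733388e-04, -2.09452818e-03]]), 'force': array([-0.38582426,  0.06733852, -0.61443523]), 'moment': array([ 0.02525038, -0.02522188,  0.04289314]), 'opening': 1.0039184130612357}
scene [[488.50966563   0.         323.93109455]
 [  0.         488.50966563 230.1289441 ]
 [  0.           0.           1.        ]] [ 2.03210449 -0.83412215  0.45803428] [-0.44430787  0.28680048  0.90581322]
jig [(0.96, [312.2, 248.8], 7267)]
catch_top [(0.71, [296.2, 257.7], 457), (0.65, [188.1, 208.2], 356)]
bolt_t
[... 565 characters left out ...]
g [(0.9, [305.2, 265.5], 5755)]
catch_top [(0.59, [344.1, 247.1], 246)]
bolt_tab [(0.59, [321.0, 244.6], 193), (0.22, [331.3, 379.7], 1001)]
battery_9v [(0.64, [337.8, 230.9], 75)]
knob_black []
tape_black [(0.74, [314.4, 205.9], 154)]
tape_red [(0.79, [330.3, 377.3], 979)]
marker_grey [(0.61, [356.4, 204.0], 71), (0.57, [348.9, 276.8], 110)]
cover [(0.92, [286.6, 254.6], 2376)]
wrist [[424.88974296   0.         318.27598269]
 [  0.         424.88974296 242.98263028]
 [  0.           0.           1.        ]] [-2.30181173 -1.82350516 -0.2304664 ] [-0.62604754 -0.03142596  0.38955959]
jig []
catch_top []
bolt_tab []
battery_9v []
knob_black []
tape_black []
tape_red []
marker_grey []
cover []
```

View pics/scene0.png

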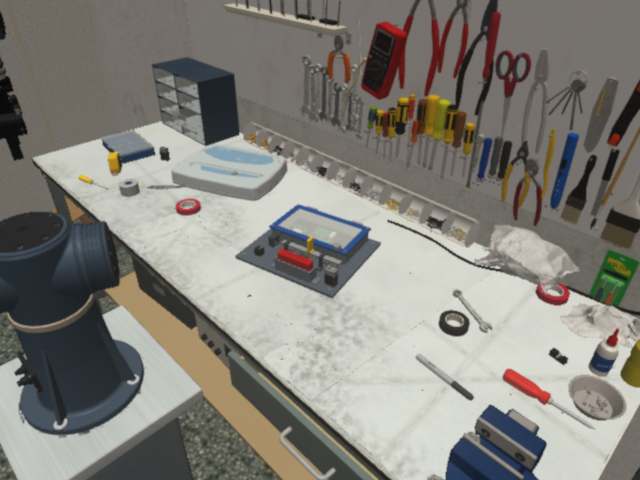

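View pics/side0.png

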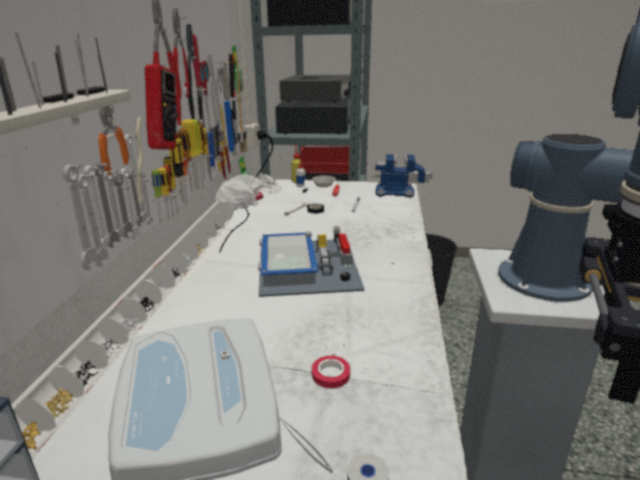

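View pics/wrist0.png

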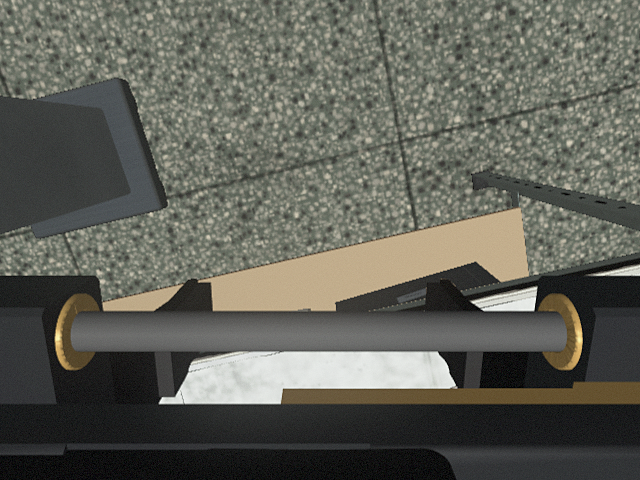

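```bash
python3 - <<'E'
import cv2
a=cv2.imread("pics/scene0.png")[190:310,220:400];cv2.imwrite("pics/sc_crop.png",cv2.resize(a,None,fx=4.4,fy=4.4,interpolation=cv2.INTER_CUBIC))
a=cv2.imread("pics/side0.png")[220:300,245:375];cv2.imwrite("pics/sd_crop.png",cv2.resize(a,None,fx=6,fy=6,interpolation=cv2.INTER_CUBIC))
E
```

```text
(no output)
```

View pics/sc_crop.png

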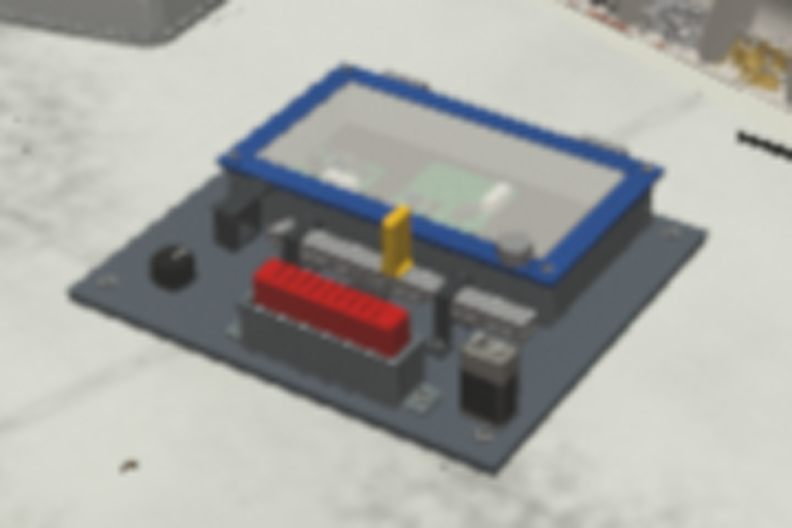

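View pics/sd_crop.png

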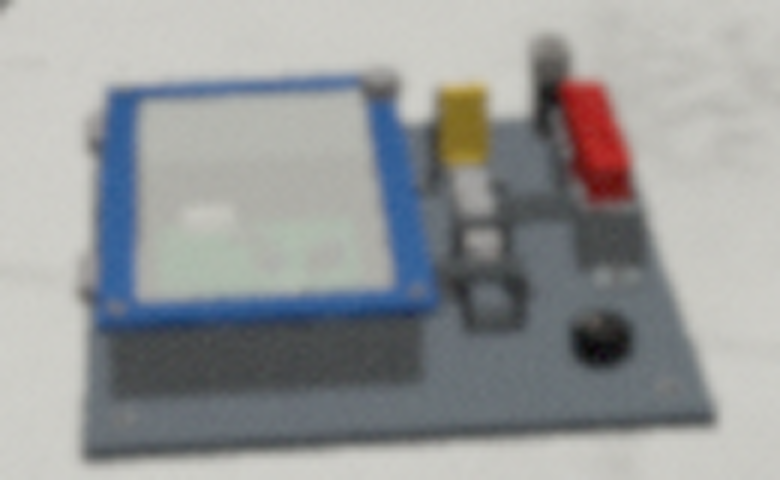

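```bash
cat > h.py <<'E'
import cv2,numpy as np
from scipy.optimize import least_squares
K={'scene':(488.50966563,323.93109455,230.1289441,[2.03210449,-0.83412215,0.45803428],[-0.44430787,0.28680048,0.90581322]),
'side':(455.32724719,309.36805177,235.37314362,[0.18763514,-2.54963794,1.64347882],[0.57077902,0.10376002,1.11147627])}
def proj(c,P):
    f,cx,cy,r,t=K[c];return cv2.projectPoints(np.array(P,float).reshape(-1,1,3),np.array(r),np.array(t),np.array([[f,0,cx],[0,f,cy],[0,0,1.]]),None)[0].reshape(-1,2)
def jw(p,P):
    P=np.array(P,float).reshape(-1,3);c,s=np.cos(p[2]),np.sin(p[2])
    return np.c_[p[0]+c*P[:,0]-s*P[:,1],p[1]+s*P[:,0]+c*P[:,1],P[:,2]]
E
cat > fit.py <<'E'
from h import *
J={'scene':[((-.137,.142,.012),72,290),((-.137,-.142,.012),497,462),((.112,-.142,.012),706,233),((-.055,-.03,.08),398,211),((-.123,.02,.062),254,272),((-.103,.02,.062),272,260),((-.103,-.07,.062),409,308),((-.123,-.07,.062),387,328)],
'side':[((-.137,.142,.012),716,412),((.112,.142,.012),85,450),((-.055,-.03,.08),464,88),((-.103,-.07,.062),560,84),((-.123,-.07,.062),605,83),((-.123,.02,.062),632,165),((-.103,.02,.062),585,165)]}
pix={'scene':lambda u,v:(u/4.4+220-.4,v/4.4+190-.4),'side':lambda u,v:(u/6+245-.4,v/6+220-.4)}
def res(p,cams=('scene','side')):
    return np.concatenate([(proj(c,jw(p,[a[0] for a in J[c]]))-np.array([pix[c](a[1],a[2]) for a in J[c]])).ravel() for c in cams])
for cams in (('scene',),('side',),('scene','side')):
    s=least_squares(res,[.6,0,0.],args=(cams,),loss='soft_l1');print(cams,s.x,np.round(res(s.x,cams).reshape(-1,2),1).tolist())
E
python3 fit.py
```

```text
('scene',) [0.59692886 0.01333874 0.23677268] [[-1.3, -0.3], [-0.4, 0.8], [0.7, -0.9], [-0.1, 0.4], [-0.8, 0.2], [0.1, -1.2], [0.7, 0.0], [1.0, -0.0]]
('side',) [0.59437491 0.02052458 0.23707727] [[0.6, 0.4], [-1.8, 0.3], [-0.3, -0.5], [-0.1, -0.7], [-0.2, -0.9], [0.6, -0.1], [0.6, 0.3]]
('scene', 'side') [0.59585017 0.01464486 0.24101238] [[-2.0, -0.2], [-0.8, 0.7], [-0.0, -1.1], [-0.7, 0.4], [-1.3, 0.3], [-0.5, -1.2], [0.2, -0.0], [0.5, -0.1], [0.3, -1.0], [-1.5, -1.0], [-0.6, -1.5], [-0.5, -1.6], [-0.7, -1.8], [0.2, -1.3], [0.2, -0.8]]
```

```bash
cat >> h.py <<'E'
def rows(targets,cmdpos,cmdR):
    # targets: list of (world pos, R) ; cmd = pose commanded now
    out=[]
    for P,R in targets:
        d=cmdR.T@(np.array(P)-cmdpos);rv=np.degrees(cv2.Rodrigues(cmdR.T@R)[0].ravel());out.append(np.round(np.r_[d,rv],4))
    return out
def Rj(th):
    z=np.array([np.cos(th),np.sin(th),0]);x=np.array([0,0,-1.]);return np.c_[x,np.cross(z,x),z]
E
python3 - <<'E'
from h import *
from rig import read_state
s=read_state();p=s['position'];R=s['tcp_rot']
j=(.596,.0146,.239);T=jw(j,[-.084,-.053,.17])[0];print(T)
a0=np.arctan2(p[1],p[0]);a1=np.arctan2(T[1],T[0]);r0=np.hypot(*p[:2]);r1=np.hypot(*T[:2])
z0=np.arctan2(R[1,2],R[0,2])
L=[]
for k in np.linspace(0,1,19)[1:]:
    a=a0+(a1-a0)*k;r=r0+(r1-r0)*k
    L.append(([r*np.cos(a),r*np.sin(a),p[2]+(T[2]-p[2])*k],Rj(z0+(.239-z0)*k)))
for r in rows(L,p,Rj(z0)): print(r.tolist())
E
```

```text
[ 0.52693444 -0.0567789   0.17      ]
[0.0029, -0.0497, -0.0073, 3.5013, 0.0, 0.0]
[0.0058, -0.0983, -0.0185, 7.0027, 0.0, 0.0]
[0.0088, -0.1454, -0.0334, 10.504, 0.0, 0.0]
[0.0117, -0.1908, -0.052, 14.0054, 0.0, 0.0]
[0.0146, -0.2341, -0.074, 17.5067, 0.0, 0.0]
[0.0175, -0.2751, -0.0993, 21.0081, 0.0, 0.0]
[0.0204, -0.3136, -0.1275, 24.5094, 0.0, 0.0]
[0.0234, -0.3493, -0.1585, 28.0108, 0.0, 0.0]
[0.0263, -0.3822, -0.192, 31.5121, 0.0, 0.0]
[0.0292, -0.4119, -0.2277, 35.0135, 0.0, 0.0]
[0.0321, -0.4384, -0.2654, 38.5148, 0.0, 0.0]
[0.035, -0.4615, -0.3048, 42.0162, 0.0, 0.0]
[0.038, -0.4811, -0.3455, 45.5175, 0.0, 0.0]
[0.0409, -0.4972, -0.3873, 49.0189, 0.0, 0.0]
[0.0438, -0.5098, -0.4299, 52.5202, 0.0, 0.0]
[0.0467, -0.5187, -0.4729, 56.0216, 0.0, 0.0]
[0.0496, -0.5241, -0.5161, 59.5229, 0.0, 0.0]
[0.0525, -0.5259, -0.5592, 63.0243, 0.0, 0.0]
```

Call:
play_rows:
  rows:
    - [[0.003,-0.05,-0.007,3.5,0,0,0.043],[0.006,-0.098,-0.018,7,0,0,0.043],[0.009,-0.145,-0.033,10.5,0,0,0.043],[0.012,-0.191,-0.052,14,0,0,0.043],[0.015,-0.234,-0.074,17.5,0,0,0.043],[0.018,-0.275,-0.099,21,0,0,0.043],[0.02,-0.314,-0.128,24.5,0,0,0.043],[0.023,-0.349,-0.159,28,0,0,0.043],[0.026,-0.382,-0.192,31.5,0,0,0.043],[0.029,-0.412,-0.228,35,0,0,0.043],[0.032,-0.438,-0.265,38.5,0,0,0.043],[0.035,-0.462,-0.305,42,0,0,0.043]]

```text
time_s: 2.7
position: [0.5243, 0.2037, 0.1876]
tcp_rot: [[0.001, -0.568, 0.823], [0.0, 0.823, 0.568], [-1.0, -0.0, 0.001]]
force: [0.5, 0.5, 0.2]
opening: 0.492
```

```bash
python3 - <<'E'
from h import *
from rig import read_state
s=read_state();p=s['position'];R=s['tcp_rot']
print(s['time_s'],p,R.round(4),s['opening'])
z0=np.arctan2(R[1,2],R[0,2]);print(z0)
j=(.596,.0146,.239);T=jw(j,[-.084,-.053,.17])[0]
a0=np.arctan2(p[1],p[0]);a1=np.arctan2(T[1],T[0]);r0=np.hypot(*p[:2]);r1=np.hypot(*T[:2])
L=[]
for k in np.linspace(0,1,8)[1:]:
    a=a0+(a1-a0)*k;r=r0+(r1-r0)*k
    L.append(([r*np.cos(a),r*np.sin(a),p[2]+(T[2]-p[2])*k],Rj(z0+(.239-z0)*k)))
for r in rows(L,p,Rj(z0)): print(r.tolist())
E
```

```text
2.7 [0.5243366  0.20366455 0.1876243 ] [[ 1.300e-03 -5.675e-01  8.234e-01]
 [ 3.000e-04  8.234e-01  5.675e-01]
 [-1.000e+00 -5.000e-04  1.200e-03]] 0.4915311642112308
0.6034904201799615
[0.0025, -0.0356, -0.0146, 2.9834, 0.0, 0.0]
[0.005, -0.0699, -0.0314, 5.9668, 0.0, 0.0]
[0.0076, -0.1027, -0.0505, 8.9502, 0.0, 0.0]
[0.0101, -0.1338, -0.0716, 11.9336, 0.0, 0.0]
[0.0126, -0.1631, -0.0945, 14.917, 0.0, 0.0]
[0.0151, -0.1905, -0.1193, 17.9004, 0.0, 0.0]
[0.0176, -0.2159, -0.1457, 20.8838, 0.0, 0.0]
```

Call:
play_rows:
  rows:
    - [[0.003,-0.036,-0.015,3,0,0,0.043],[0.005,-0.07,-0.031,6,0,0,0.043],[0.008,-0.103,-0.05,9,0,0,0.043],[0.01,-0.134,-0.072,12,0,0,0.043],[0.013,-0.163,-0.095,15,0,0,0.043],[0.015,-0.191,-0.119,18,0,0,0.043],[0.018,-0.216,-0.146,21,0,0,0.043],[0.018,-0.216,-0.146,21,0,0,0.043],[0.018,-0.216,-0.146,21,0,0,0.043]]

```text
time_s: 3.6
position: [0.5261, -0.0561, 0.1696]
tcp_rot: [[0.0, -0.235, 0.972], [0.0, 0.972, 0.235], [-1.0, 0.0, 0.0]]
force: [0.8, 0.9, -1.0]
opening: 0.496
```

```bash
python3 - <<'E'
from h import *
from rig import *
s=read_state();print(s['time_s'],s['position'],s['tcp_rot'].round(4),s['opening'],s['force'])
for n in ["wrist","scene","side"]:
    c=capture(n);cv2.imwrite(f"pics/{n}1.png",c["pixels"][:,:,::-1])
    np.savez(f"{n}1.npz",**c)
    for t in ["catch_top","bolt_tab"]:
        print(n,t,[(round(d["p"],2),np.round(d["at"],1).tolist(),int(d["mask"].sum())) for d in trace(n,t)][:2])
a=cv2.imread("pics/scene1.png")[140:310,200:400];cv2.imwrite("pics/sc1_crop.png",cv2.resize(a,None,fx=3.5,fy=3.5,interpolation=cv2.INTER_CUBIC))
E
```

```text
3.6 [ 0.52611887 -0.05608345  0.16958723] [[ 0.000e+00 -2.352e-01  9.719e-01]
 [ 4.000e-04  9.719e-01  2.352e-01]
 [-1.000e+00  4.000e-04  1.000e-04]] 0.49641750928922973 [ 0.75999817  0.85082316 -0.97972613]
wrist catch_top [(0.86, [279.4, 182.4], 6698)]
wrist bolt_tab [(0.65, [359.1, 196.4], 4632)]
scene catch_top [(0.7, [299.1, 257.1], 465)]
scene bolt_tab [(0.96, [310.2, 254.4], 455)]
side catch_top [(0.81, [345.3, 245.1], 208)]
side bolt_tab [(0.75, [322.3, 243.2], 220)]
```

View pics/wrist1.png

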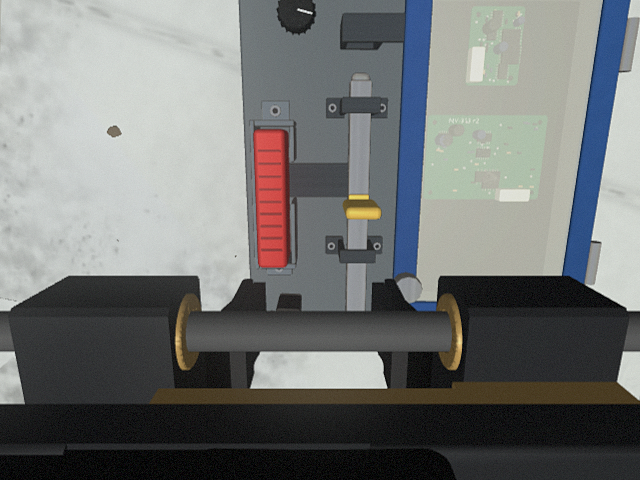

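View pics/sc1_crop.png

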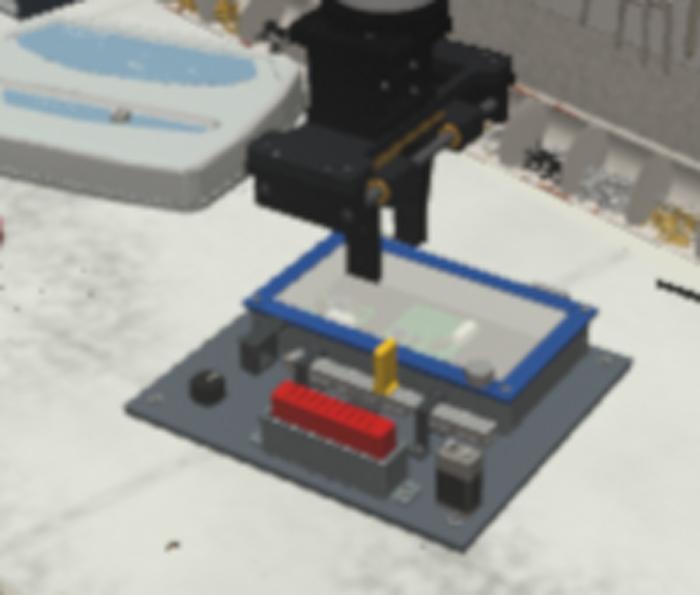

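```bash
cat > w.py <<'E'
from h import *
import sys
c=np.load("wrist1.npz");k=c['intrinsics'];K['wrist']=(k[0,0],k[0,2],k[1,2],c['rvec'],c['tvec'])
R=cv2.Rodrigues(c['rvec'])[0];print("cam",-R.T@c['tvec'],R[2])
a=c['pixels'][100:300,230:420,::-1];cv2.imwrite("pics/w1_crop.png",cv2.resize(a,None,fx=3,fy=3,interpolation=cv2.INTER_CUBIC))
j=(.596,.0146,.239)
for P in [(-.123,.02,.062),(-.103,.02,.062),(-.103,-.07,.062),(-.123,-.07,.062),(-.066,-.034,.08),(-.044,-.034,.08),(-.066,-.026,.08),(-.044,-.026,.08),(-.066,-.034,.043)]: print(P,proj('wrist',jw(j,P)).round(1))
E
python3 w.py
```

```text
cam [0.51087982 0.00985618 0.33257408] [ 0.05937105 -0.23953753 -0.9690701 ]
(-0.123, 0.02, 0.062) [[254.  127.3]]
(-0.103, 0.02, 0.062) [[286.6 127.3]]
(-0.103, -0.07, 0.062) [[289.1 267.2]]
(-0.123, -0.07, 0.062) [[259.1 267.2]]
(-0.066, -0.034, 0.08) [[347.3 219.3]]
(-0.044, -0.034, 0.08) [[383.7 219.3]]
(-0.066, -0.026, 0.08) [[347.5 206.2]]
(-0.044, -0.026, 0.08) [[384.2 206.2]]
(-0.066, -0.034, 0.043) [[343.7 208.9]]
```

View pics/w1_crop.png

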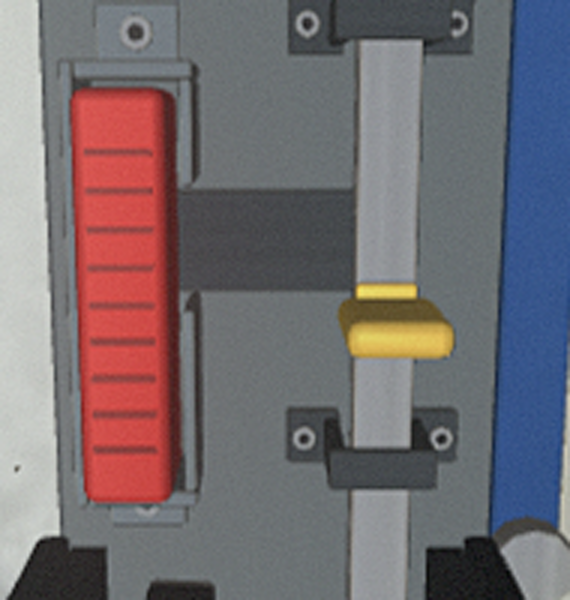

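Call:
play_rows:
  rows:
    - [[0.03,0,0,0,0,0,0.043],[0.06,0,0,0,0,0,0.043],[0.085,0,0,0,0,0,0.043],[0.1,0,0,0,0,0,0.043],[0.103,0,0,0,0,0,0.043],[0.103,0,0,0,0,0,0.043],[0.103,0,0,0,0,0,0.043]]

```text
time_s: 4.75
position: [0.5269, -0.0555, 0.0673]
tcp_rot: [[0.002, -0.237, 0.971], [-0.001, 0.971, 0.237], [-1.0, -0.001, 0.001]]
force: [-1.0, -0.6, 0.5]
opening: 0.496
```

```bash
python3 - <<'E'
from h import *
from rig import *
s=read_state();print(s['time_s'],s['position'],s['opening'],s['force'])
for n in ["scene","side"]:
    c=capture(n);cv2.imwrite(f"pics/{n}2.png",c["pixels"][:,:,::-1])
a=cv2.imread("pics/scene2.png")[190:310,230:390];a=cv2.resize(a,(480,360),interpolation=cv2.INTER_CUBIC)
b=cv2.imread("pics/side2.png")[200:300,260:370];b=cv2.resize(b,(320,360),interpolation=cv2.INTER_CUBIC)
cv2.imwrite("pics/both2.png",np.hstack([a,b]))
E
```

```text
4.75 [ 0.5268805  -0.05549886  0.06733121] 0.4960751045263581 [-1.04238497 -0.58989762  0.451144  ]
```

View pics/both2.png

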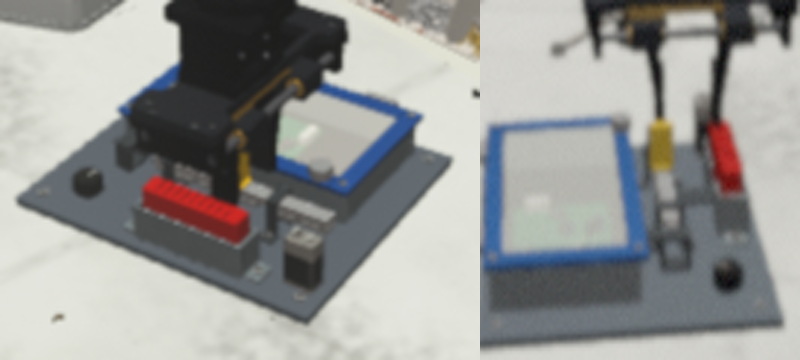

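Call:
play_rows:
  rows:
    - [[0.004,0,0,0,0,0,0.043],[0.008,0,0,0,0,0,0.043],[0.011,0,0,0,0,0,0.043],[0.013,0,0,0,0,0,0.043],[0.014,0,0,0,0,0,0.043],[0.014,0,0,0,0,0,0.043]]

```text
time_s: 5.45
position: [0.5269, -0.0557, 0.0528]
tcp_rot: [[0.002, -0.237, 0.971], [-0.001, 0.971, 0.237], [-1.0, -0.001, 0.001]]
force: [1.1, -0.5, 4.7]
opening: 0.497
```

```bash
cat > look.py <<'E'
from h import *
from rig import *
import sys
i=sys.argv[1]
s=read_state();print(s['time_s'],s['position'],s['opening'],s['force'],s['moment'])
for n in ["scene","side"]:
    c=capture(n);cv2.imwrite(f"pics/{n}{i}.png",c["pixels"][:,:,::-1])
s=read_state();print(s['time_s'],s['position'],s['opening'],s['force'])
a=cv2.imread(f"pics/scene{i}.png")[190:310,230:390];a=cv2.resize(a,(480,360),interpolation=cv2.INTER_CUBIC)
b=cv2.imread(f"pics/side{i}.png")[200:300,260:370];b=cv2.resize(b,(320,360),interpolation=cv2.INTER_CUBIC)
cv2.imwrite(f"pics/both{i}.png",np.hstack([a,b]))
E
python3 look.py 3
```

```text
5.45 [ 0.52689862 -0.05566913  0.05278075] 0.49700347976706877 [ 1.05598717 -0.54299647  4.72066318] [-0.16464227 -0.001564    0.01484553]
5.55 [ 0.52692701 -0.0556634   0.0528853 ] 0.49643930624445176 [ 1.6502941  -0.25015754  5.42238501]
```

View pics/both3.png

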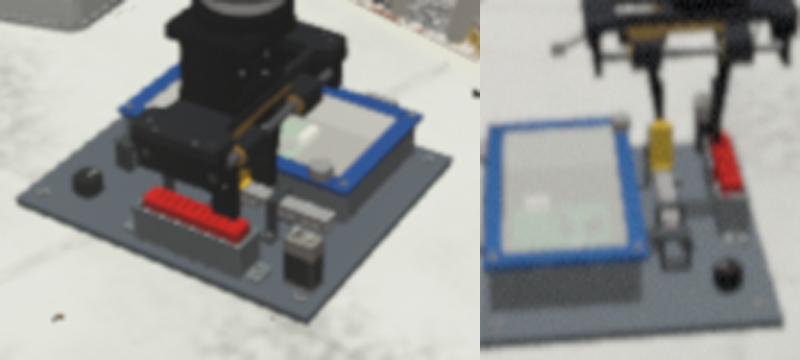

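Call:
play_rows:
  rows:
    - [[0.0015,0,0,0,0,0,0.043],[0.0015,0,0,0,0,0,0.043],[0.0015,0.003,0,0,0,0,0.043],[0.0015,0.006,0,0,0,0,0.043],[0.0015,0.009,0,0,0,0,0.043],[0.0015,0.011,0,0,0,0,0.043],[0.0015,0.011,0,0,0,0,0.043]]

```text
time_s: 6.25
position: [0.526, -0.047, 0.0522]
tcp_rot: [[0.005, -0.239, 0.971], [-0.004, 0.971, 0.239], [-1.0, -0.005, 0.004]]
force: [1.0, -6.3, 8.6]
opening: 0.492
```

```bash
python3 look.py 4
```

```text
6.25 [ 0.52600579 -0.04702821  0.05224716] 0.4916668525392949 [ 1.037021   -6.33083943  8.61865765] [-1.24296893  0.04084571  0.10958964]
6.35 [ 0.52600595 -0.04703573  0.05225282] 0.4935425543083335 [ 0.51075503 -6.1600908   8.09484268]
```

View pics/both4.png

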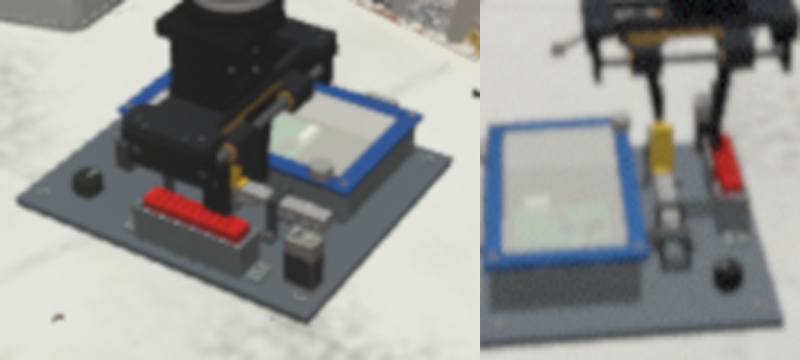

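Call:
play_rows:
  rows:
    - [[0,0.003,0,0,0,0,0.043],[0,0.006,0,0,0,0,0.043],[0,0.008,0,0,0,0,0.043]]

```text
time_s: 6.65
position: [0.5243, -0.0397, 0.0523]
tcp_rot: [[0.006, -0.239, 0.971], [-0.005, 0.971, 0.239], [-1.0, -0.006, 0.004]]
force: [0.9, -6.9, 7.8]
opening: 0.499
```

```bash
python3 look.py 5
```

```text
6.65 [ 0.52432974 -0.03968749  0.05225274] 0.4988929163579516 [ 0.94647403 -6.90087475  7.7774388 ] [-1.51992469  0.16299262  0.03850266]
6.75 [ 0.52424587 -0.03938466  0.05224629] 0.49279479306615787 [ 1.52088154 -6.37442241  8.26328538]
```

View pics/both5.png

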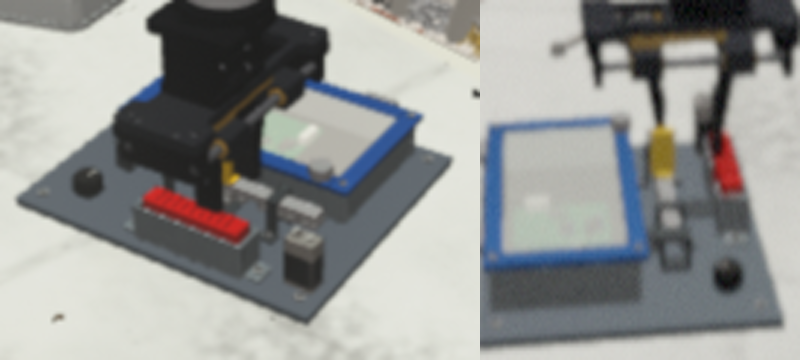

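Call:
play_rows:
  rows:
    - [[0,0.003,0,0,0,0,0.043],[0,0.006,0,0,0,0,0.043],[0,0.009,0,0,0,0,0.043],[0,0.012,0,0,0,0,0.043],[0,0.015,0,0,0,0,0.043],[0,0.018,0,0,0,0,0.043],[0,0.021,0,0,0,0,0.043],[0,0.024,0,0,0,0,0.043],[0,0.026,0,0,0,0,0.043],[0,0.028,0,0,0,0,0.043]]

```text
time_s: 7.75
position: [0.5178, -0.0124, 0.0522]
tcp_rot: [[0.006, -0.239, 0.971], [-0.004, 0.971, 0.239], [-1.0, -0.006, 0.005]]
force: [1.3, -8.9, 8.6]
opening: 0.494
```

```bash
python3 look.py 6
```

```text
7.75 [ 0.51778126 -0.01236434  0.05224821] 0.493795759743377 [ 1.33644168 -8.93607954  8.60473378] [-1.60829815  0.00341454  0.14226596]
7.85 [ 0.51771594 -0.01207335  0.052257  ] 0.4970989522114249 [ 1.84213156 -6.66827005  9.04265983]
```

View pics/both6.png

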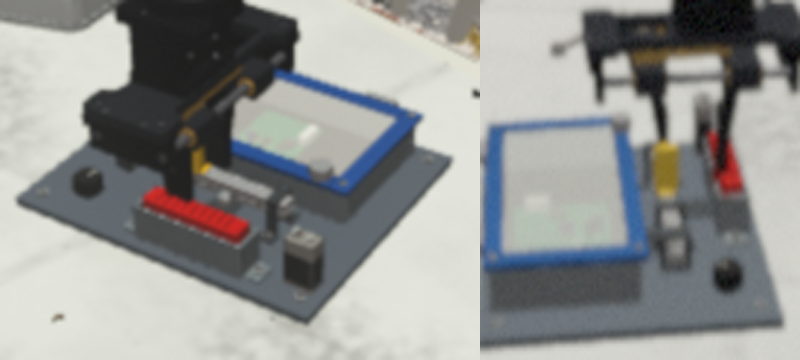

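Call:
play_rows:
  rows:
    - [[0,0.002,0,0,0,0,0.043],[0,0.004,0,0,0,0,0.043],[0,0.005,0,0,0,0,0.043],[0,0.005,0,0,0,0,0.043]]

```text
time_s: 8.25
position: [0.5175, -0.0109, 0.0523]
tcp_rot: [[0.007, -0.24, 0.971], [-0.009, 0.971, 0.24], [-1.0, -0.01, 0.005]]
force: [-0.4, -21.4, 6.8]
opening: 0.494
```

```bash
python3 look.py 7
```

```text
8.25 [ 0.51752939 -0.01089289  0.05233931] 0.49368406446088064 [ -0.35176221 -21.39150312   6.80955431] [-3.662848    0.25248588 -0.28158445]
8.35 [ 0.51752631 -0.01087408  0.05233836] 0.4914638213497337 [  0.05936613 -20.52236271   7.33847187]
```

View pics/both7.png

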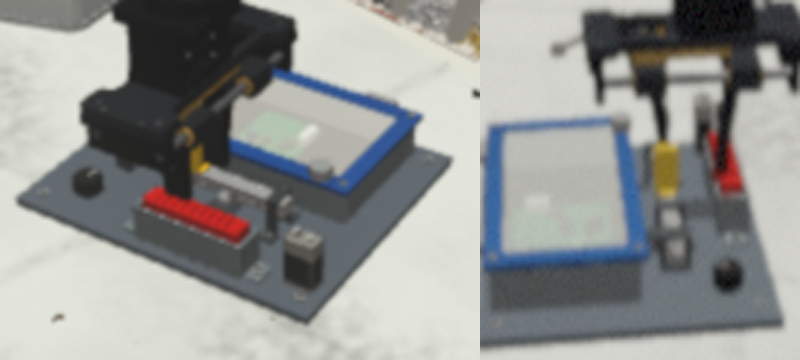

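```bash
python3 - <<'E'
from h import *
from rig import *
j=(.5954,.0146,.239)
c=capture("side")["pixels"];
a=c[225:275,300:360,::-1].copy();cv2.imwrite("pics/sd7.png",cv2.resize(a,None,fx=12,fy=12,interpolation=cv2.INTER_CUBIC))
for y in (.030,.035,.04):
    print(y,[((proj('side',jw(j,P))[0]-[300,225]+.4)*12).round(0).tolist() for P in [(-.066,-.026+y,.08),(-.044,-.026+y,.08),(-.066,-.026+y,.043),(-.044,-.026+y,.043)]])
print([((proj('side',jw(j,P))[0]-[300,225]+.4)*12).round(0).tolist() for P in [(-.123,.02,.052),(-.103,.02,.052),(-.103,-.07,.052)]])
E
```

```text
0.03 [[331.0, 160.0], [228.0, 165.0], [332.0, 317.0], [230.0, 322.0]]
0.035 [[334.0, 170.0], [230.0, 175.0], [334.0, 327.0], [232.0, 333.0]]
0.04 [[337.0, 180.0], [232.0, 185.0], [337.0, 338.0], [234.0, 343.0]]
[[608.0, 298.0], [514.0, 303.0], [456.0, 129.0]]
```

View pics/sd7.png

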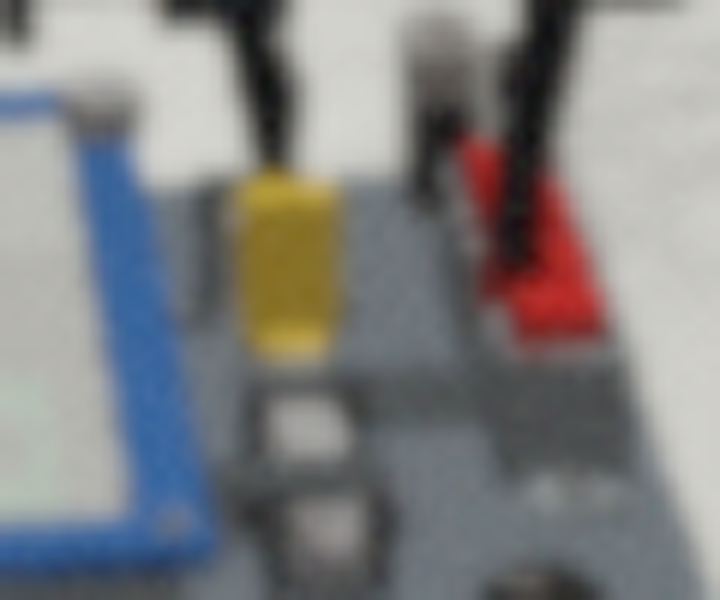

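Call:
play_rows:
  rows:
    - [[0,-0.002,0,0,0,0,0.043],[0,-0.003,0,0,0,0,0.043],[-0.003,-0.003,0,0,0,0,0.043],[-0.007,-0.003,0,0,0,0,0.043],[-0.012,-0.003,0,0,0,0,0.043],[-0.018,-0.004,0,0,0,0,0.043],[-0.035,-0.008,0,0,0,0,0.043],[-0.06,-0.015,0,0,0,0,0.043],[-0.09,-0.03,0,0,0,0,0.043],[-0.12,-0.05,0,0,0,0,0.043],[-0.13,-0.06,0,0,0,0,0.043],[-0.13,-0.06,0,0,0,0,0.043]]

```text
time_s: 9.6
position: [0.5291, -0.0645, 0.1819]
tcp_rot: [[0.003, -0.235, 0.972], [-0.001, 0.972, 0.235], [-1.0, -0.002, 0.003]]
force: [0.5, 0.6, -0.8]
opening: 0.494
```

```bash
python3 look.py 8; python3 - <<'E'
from h import *
from rig import *
c=capture("wrist");k=c['intrinsics'];K['wrist']=(k[0,0],k[0,2],k[1,2],c['rvec'],c['tvec'])
cv2.imwrite("pics/wrist8.png",c['pixels'][:,:,::-1])
j=(.5954,.0146,.239)
for z in (.062,.057,.052): print(z,[proj('wrist',jw(j,P))[0].round(1).tolist() for P in [(-.123,.02,z),(-.103,.02,z),(-.103,-.07,z),(-.123,-.07,z)]])
for b in (0,.035,.04): print(b,[proj('wrist',jw(j,P))[0].round(1).tolist() for P in [(-.066,-.034+b,.08),(-.044,-.034+b,.08),(-.066,-.026+b,.08)]])
E
```

```text
9.6 [ 0.52906953 -0.06447163  0.18192906] 0.49408357764832245 [ 0.47955832  0.56436764 -0.78882595] [-0.08162839  0.05822049 -0.03373556]
9.7 [ 0.52663978 -0.06253521  0.17970475] 0.49295654405936784 [ 0.02421075 -0.36747753  0.09467016]
0.062 [[257.4, 117.2], [288.9, 117.2], [291.0, 253.9], [261.9, 253.9]]
0.057 [[258.5, 117.5], [289.5, 117.6], [291.5, 252.0], [262.8, 251.9]]
0.052 [[259.5, 117.8], [290.0, 117.9], [291.9, 250.1], [263.7, 250.1]]
0 [[347.6, 206.2], [382.9, 206.3], [347.8, 193.4]]
0.035 [[348.6, 148.8], [385.1, 148.8], [348.9, 135.2]]
0.04 [[348.8, 140.3], [385.4, 140.3], [349.0, 126.5]]
```

View pics/wrist8.png

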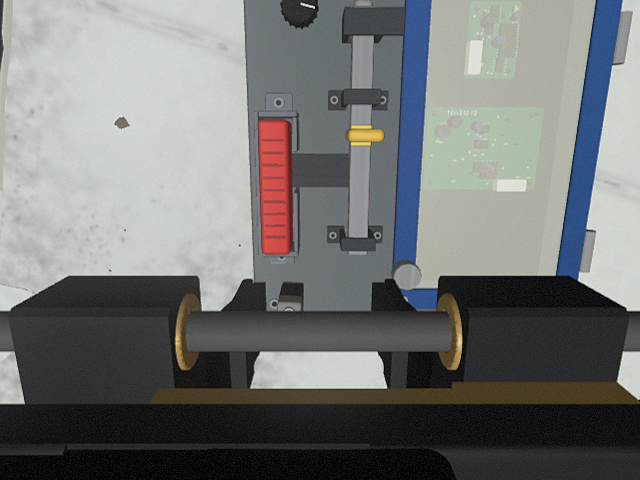

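View pics/both8.png

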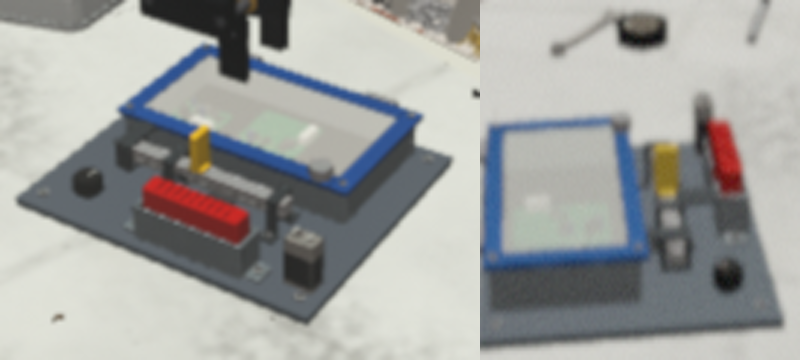

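```bash
python3 - <<'E'
import cv2,numpy as np
for f in ("scene0","scene3","scene8","side0","side3","side8"):
    a=cv2.imread(f"pics/{f}.png").astype(int);b,g,r=a[...,0],a[...,1],a[...,2]
    m=(r>90)&(g<r*.5)&(b<r*.5);w=np.zeros_like(m);w[220:290,270:360]=1;m&=w
    y,x=np.nonzero(m);print(f,m.sum(),y.mean().round(2),x.mean().round(2),y.min(),y.max())
E
```

```text
scene0 378 259.04 294.88 249 270
scene3 265 260.79 294.78 252 270
scene8 380 259.06 294.97 249 270
side0 141 243.01 343.6 234 252
side3 103 245.57 344.09 237 252
side8 139 242.93 343.53 234 252
```

The catch looks the same as it did at rest (red area 378 px at the start, 380 px now) and the bolt is home, so I'm handing in.

```bash
python3 -c "
from rig import *
print(hand_in())"
```

```text
the job is handed in; nothing more can be done
None
```

The bolt is fully home in the keeper and the red catch has sprung back up to lock it; I then handed the job in. I set the fingertips about 58 mm apart and pressed the catch to its stop with one. With the catch held there, I slid the bolt home by its tab with the other, then backed off and lifted clear.

- **Pressing and pushing:** the fingertips stayed at about 52 mm height (about 8 N up) for the whole push. The bolt stopped hard at about 21 N of push.
- **Bolt:** the last wrist picture puts the tab at about 40 mm of travel.
- **Catch:** its red outline in both fixed cameras matches the start (378 and 380 px in the scene camera, 141 and 139 px in the side camera). When pressed, those were 265 and 103 px, though the finger hid part of it then.
- **Surroundings:** the cover looks shut, and the battery and knob on the ledge look unmoved. I did not re-measure the tape rolls or the marker; the arm only passed high above the bench.
- **End state:** the robot was clear of everything, with a force reading near zero, about 9.7 s into the 48 s allowed.

None of my checks failed. They disagreed slightly in two places: the single-camera fits of the jig position differed by about 7 mm sideways, and the wrist view then agreed with the combined fit to about 1–2 mm. The bolt also stopped about 2 mm earlier than I had worked out.

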